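Set out the die trial for its record photograph

TASK

Set out the die trial on the grey mat, around the two die plates lying on it: centre the brass spacer ring on the dark die plate, and centre the steel cutter hub, boss upwards, on top of the ring. Stand the green-lidded jar squarely behind the bright die plate (towards the far edge of the mat, parallel with its sides) with a gap of about 30 mm between jar and plate, and stand the red-lidded jar midway between the two plates. Keep the jars upright and leave the white-lidded jar and the beaker where they are.

Things in the scene. Friction and masses are not known exactly. Their poses are not given: they have to be found in the camera images.
- mat: Fixed flat grey rubber layout mat, 236 mm (x) by 410 mm (y), 3 mm thick, on the bench. Origin: on its underside, at the point midway between the centres of the two die plates; the mat reaches from x = -80 mm (edge nearest the robot) to x = +156 mm (far edge) and y = -205 to +205 mm. Its x axis points to the far edge ('behind'), its y axis to the left; it lies turned by up to about 11 degrees.
- dark_die: Fixed round black-oxide die plate with grey hole patterns, 120 mm across, 12 mm thick, lying flat on the mat, 140 mm to the left or right of the mat's origin. Origin: centre of its underside (3 mm above the bench); axes parallel to the mat's. Its top is flat.
- bright_die: Fixed round bright-steel die plate with dark hole patterns, 120 mm across, 12 mm thick, lying flat on the mat, 140 mm from the mat's origin on the other side. Origin: centre of its underside (3 mm above the bench); axes parallel to the mat's.
- spacer: Loose plain brass spacer ring, 60 mm outside and 36 mm inside diameter, 30 mm high, standing flat, about 0.25 kg. Origin: centre of its underside, z up; flat and plain on both faces, without a step or register. Starts on the bare bench (z = 0) at the left or right of the mat.
- hub: Loose steel cutter hub: flange 56 mm across and 12 mm thick, below a boss 30 mm across and 26 mm high (38 mm in all), boss up, flat underside, about 0.25 kg. Origin: centre of the flange's underside, z up through the boss. Starts on the bare bench (z = 0) at the left or right of the mat.
- green_jar: Loose closed jar of brown pellets: body 52 mm across, 51 mm high, topped by a green lid 54 mm across and 15 mm high; 66 mm high in all, about 0.12 kg. Origin: centre of its underside, z up.  Starts on the bare bench (z = 0) at the left or right of the mat.
- red_jar: Loose closed jar of brown pellets: body 52 mm across, 51 mm high, topped by a red lid 54 mm across and 15 mm high; 66 mm high in all, about 0.12 kg. Origin: centre of its underside, z up.  Starts on the bare bench (z = 0) at the left or right of the mat.
- white_jar: Loose closed jar of brown pellets: body 52 mm across, 51 mm high, topped by a white lid 54 mm across and 15 mm high; 66 mm high in all, about 0.12 kg. Origin: centre of its underside, z up.  It stands already in its place on the mat behind the dark die plate, with a gap of about 30 mm. Bystander, to be left alone.
- beaker: Loose open cream plastic beaker, 60 mm across its rim, 60 mm high, 0.1 kg, standing near the middle of the mat's far edge, some 110 to 122 mm behind the mat's origin. (A fixed closed blue sample case, 45 mm high, lies on the bench beyond the mat.) Origin: centre of its underside. Bystander, to be left alone.

How it is judged:
By the outcome, as a careful person would: the job done as asked, in the order asked, and still so for the second after the job is handed in, with the robot touching nothing.
It also fails if it takes over 112 s, if anything falls off the work surface, if the arm or the gripper's body presses on something with over 40 N, if the wrist force passes 120 N, or if a joint passes its speed limit or range.

ROBOT

A 6-joint arm with a two-finger parallel gripper is mounted at the origin on the work surface. World frame = base frame: x ahead of the robot, y to its left, z up, the work surface at z = 0. Lengths are in m, angles in rad, forces in N, time in s.
With the tool pointing down it reaches from about 0.4 to 0.825 m from the base axis. Payload 7 kg.
Tool frame: the origin (TCP) lies at the very end of the fingers, on their centre line; the grasp point (between the pads) lies 19 mm behind it; z points along the fingers, y is the line along which they close (so a half turn about z gives the same grasp; the last joint's range is limited). The gripper opens to 88 mm and grips with 3 to 60 N. Pads are 19 mm wide; open, the fingers measure 130 mm over their backs; the gripper's body (78 mm by 193 mm) begins 47 mm behind the grasp point.
Start: joints at [1.408, 0.359, 0.012, 0, -1.224, -0.288], TCP at [0.294, 0.608, 0.227] pointing down, gripper open.
Joint ranges: [-3.07, 3.07], [-1.43, 2.12], [-1.02, 1.25], [-3.03, 1.67], [-3.05, -0], [-3.03, 3.03]. Speed limits (rad/s): [2.39, 2.39, 3.01, 3.14, 3.14, 3.14].

INTERFACE

Orientations are given as a 3x3 rotation matrix whose columns are the frame's x, y, z axes.
In Python, from rig import env, get_image, calibration, outline_of, mark_of gives the robot as it stands.
- The arm moves only by the tool step_arm, never from a script. Its argument "steps" is one flat list of numbers, 7 for each row, row after row: the opening, from 0 (shut) to 1 (fully open), then the shift along the tool's x, y, z in m, then the turn, a rotation vector about the tool's x, y, z in rad. In form: [jaw, x, y, z, rx, ry, rz, jaw, x, y, z, rx, ry, rz, ...]. A call has 1 to 8 rows; each row is the pose to reach, as a shift and turn from the pose commanded when the call began, along the tool's axes at that moment; what a row does not reach only later rows make up. A row lasts 1/12 s, in which the tool goes at most 41.7 mm and 7.16 degrees, less where a joint would pass 70% of its speed; a pose out of reach is approached as far as the arm can. A call with a gripper value outside its range is refused whole. The fingers move at their own pace and stop on an object; "force" is the grip in N (left out, the last holds). Time passes only in rows, so rows that repeat a pose let the fingers close. It gives the time, the measured TCP pose, the force, the opening and the grip force at its end, in the units of the state.
- env.sense(): the state, without advancing time (a new reading comes with each control period).
- get_image(name): name is "scene" or "side" or "wrist"; returns (picture, depth): 420x560x3 uint8, red, green, blue; 420x560 float32, m along the optical axis (not along the pixel's ray), 0 where there is no reading.
- calibration(name): a dict with "fx", "fy", "cx", "cy" (pixels), "eye" and "orientation" of the camera in the world. Camera axes: x right, y down, z forward; pixel columns grow to the right and rows downward; lengths in m; the calibration is good to about 2 mm. A picture is of the moment at which its call begins: read the wrist's pose just before it. calibration takes no time and is no camera call; for the wrist camera it gives the pose at the moment of the call.
- env.job_done(): hands the job in; it is judged then, once.
Trained networks look in the newest picture that a camera, given by its name, has taken for a name from the list of things; names that differ only in an ending like _2 or _b are one class to them, and where a whole thing is asked for, a point or a joint stands for the part that bears it (a point fixed in the world has none). Each returns a list of dicts, best first, with "score" (0 to 1); they miss things now and then, are a little off and sometimes report something else, mostly with a low value. They report only what shows in the picture. A call takes as long as a camera call.
- outline_of(camera, target): "pixels" (420x560 bool, what is visible of it).
- mark_of(camera, target): "xyz" ([x, y, z] in m, in world coordinates, good to about 4 mm: a listed point, or the origin of a listed thing).
The state is a dict: "time_s": time; "joints": joint angles; "dq": joint speeds; "joint_torque": joint torques, N m; "tcp_pos": TCP position; "orientation": TCP orientation; "force": force on the tool from outside, world axes, zero at the start; "wrist_torque": the same for the moment, N m; "width": finger opening in m; "grip_force": force on a finger pad.
Only numpy, scipy, OpenCV 4.12 (cv2) and the standard library are available. Lean on these libraries where they do the work, as an engineer would, in place of code of your own. Each camera call takes 0.05 s, during which the arm holds its last target. There are 200 camera calls.

## Working session

There is one attempt and no reset: what is moved stays moved. The work goes in short steps, Python scripts to look and compute and a tool call to move; the robot and the scene stay as the last step left them, time stands still between calls to the robot, and variables do not carry over. Pictures are saved under pics/ and viewed, at most 14 in all, crops included, and the job is handed in when it is done.

Besides the shell and the picture viewer there is one more tool, called after ">>>" by a JSON object that holds its "api" and its "payload". step_arm: Moves the arm, as the interface text tells. Its arguments: {"type":"object","properties":{"steps":{"type":"array","items":{"type":"number"}},"force":{"type":"number"}},"required":["steps"]}

```bash
ls; mkdir -p pics
python3 - <<'E'
from rig import env,get_image,calibration,outline_of,mark_of
import cv2,numpy as np
s=env.sense();print(s['time_s'],s['tcp_pos'],np.round(s['orientation'],3).tolist(),s['width'])
for c in ['scene','side']:
    im,d=get_image(c);cv2.imwrite(f'pics/{c}0.png',im[:,:,::-1]);k=calibration(c);print(c,k['eye'])
    for t in ['mat','dark_die','bright_die','spacer','hub','green_jar','red_jar','white_jar','beaker']:
        m=mark_of(c,t);print(t,[(np.round(x['xyz'],4).tolist(),round(x['score'],2)) for x in m[:2]])
print(env.sense()['time_s'])
E
```

```text
pics
0.0 [0.293915   0.60709025 0.22561709] [[0.9, -0.436, -0.001], [-0.436, -0.9, -0.002], [0.0, 0.002, -1.0]] 0.08769864516406008
scene [ 1.08251539 -0.23768837  0.74683405]
mat [([0.4969, 0.0366, 0.0026], 0.8)]
dark_die [([0.5152, -0.1046, 0.0093], 0.68)]
bright_die [([0.4874, 0.1792, 0.0032], 0.81)]
spacer [([0.5843, -0.3379, -0.0001], 0.94)]
hub [([0.4278, -0.3345, 0.0007], 0.73)]
green_jar [([0.5803, 0.376, 0.0001], 0.59)]
red_jar [([0.4226, 0.3492, -0.0005], 0.69)]
white_jar [([0.6293, -0.0964, 0.0064], 0.89)]
beaker [([0.6207, 0.0391, -0.0017], 0.63)]
side [0.01748413 0.53158345 0.59266928]
mat [([0.4979, 0.0371, -0.0018], 0.77)]
dark_die [([0.5133, -0.0987, 0.0025], 0.76), ([0.6162, 0.0378, 0.0019], 0.45)]
bright_die [([0.4877, 0.1803, 0.0054], 0.59)]
spacer [([0.577, -0.3318, 0.0025], 0.91), ([0.582, 0.3674, 0.0004], 0.44)]
hub [([0.4323, -0.3334, -0.0006], 0.85)]
green_jar [([0.5819, 0.3666, 0.0007], 0.8)]
red_jar [([0.4168, 0.3444, -0.0015], 0.86)]
white_jar [([0.6296, -0.0967, 0.006], 0.79)]
beaker [([0.619, 0.0331, 0.0009], 0.97)]
1.0
```

View pics/scene0.png

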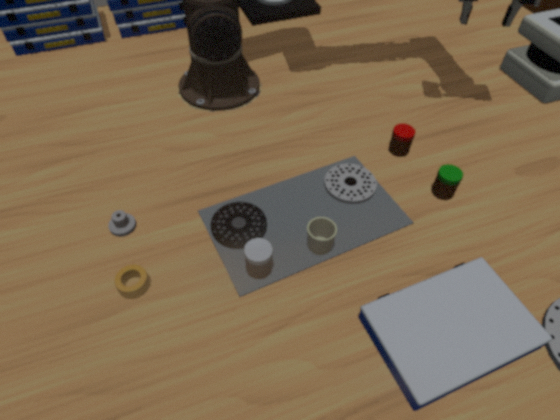

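View pics/side0.png

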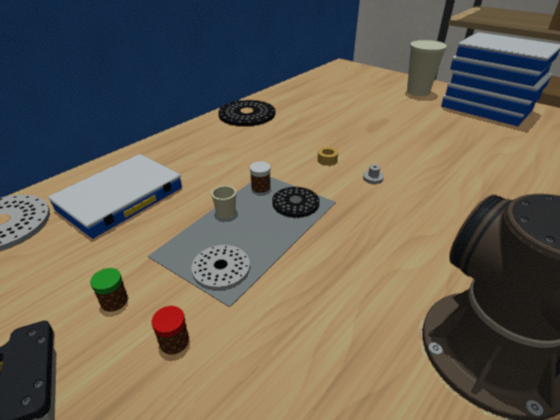

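The layout agrees in both views. The dark die is on the right with the white jar behind it, and the bright die is on the left. The spacer (scene px 132,280) and hub (121,223) are off to the right, and the red jar (402,140) and green jar (447,182) are on the left. Next I move towards the spacer and turn the tool to the mat's axes.

>>> {"api": "step_arm", "payload": {"steps": [1,0.226,0.245,0,0,0,-0.545,1,0.226,0.245,0,0,0,-0.545,1,0.226,0.245,0,0,0,-0.545,1,0.226,0.245,0,0,0,-0.545,1,0.226,0.245,0,0,0,-0.545,1,0.226,0.245,0,0,0,-0.545,1,0.226,0.245,0,0,0,-0.545,1,0.226,0.245,0,0,0,-0.545]}}

```text
time_s: 1.67
tcp_pos: [0.3909, 0.2866, 0.2269]
orientation: [[0.996, 0.095, 0.001], [0.095, -0.996, 0.001], [0.001, -0.001, -1.0]]
force: [1.2, -0.9, 0.8]
width: 0.0879
grip_force: 0.0
```

```bash
cat > h.py <<'E'
from rig import env,get_image,calibration,outline_of,mark_of
import cv2,numpy as np
def look(cam,save=None):
    s=env.sense();im,d=get_image(cam);k=calibration(cam)
    if save: cv2.imwrite(f'pics/{save}.png',im[:,:,::-1])
    return im,d,k
def pts(cam,t,d,k,zlo,zhi):
    o=outline_of(cam,t)
    if not o: return None
    m=o[0]['pixels']&(d>0);v,u=np.nonzero(m);z=d[m]
    p=np.c_[(u-k['cx'])/k['fx']*z,(v-k['cy'])/k['fy']*z,z]@np.array(k['orientation']).T+k['eye']
    q=p[(p[:,2]>zlo)&(p[:,2]<zhi)]
    return o[0]['score'],p,q
def circ(q):   # robust enclosing circle: centre, radius, median height
    c=np.median(q[:,:2],0);
    h=cv2.convexHull((q[:,:2]*1e3).astype(np.float32))[:,0]
    A=np.c_[2*h,np.ones(len(h))];x=np.linalg.lstsq(A,(h**2).sum(1),rcond=None)[0]
    return np.round(x[:2],1),round(float(np.sqrt(x[2]+x[0]**2+x[1]**2)),1),round(float(np.median(q[:,2])*1e3),1)
def delta(x,y,z):   # tool-frame shift to a world TCP target
    s=env.sense();return np.round(np.array(s['orientation']).T@(np.array([x,y,z])-s['tcp_pos']),4)
E
python3 - <<'E'
from h import *
R=dict(dark_die=(.010,.020),bright_die=(.010,.020),spacer=(.025,.035),hub=(.033,.043),green_jar=(.06,.072),red_jar=(.06,.072),white_jar=(.062,.075),beaker=(.055,.07))
for c in ['scene','side']:
    im,d,k=look(c)
    for t,r in R.items():
        try:
            s,p,q=pts(c,t,d,k,*r);print(c,t,round(s,2),len(p),len(q),circ(q))
        except Exception as e: print(c,t,e)
s=env.sense();print(s['time_s'],s['tcp_pos'],np.round(s['orientation'],3).tolist(),s['joints'])
print(delta(.58,-.335,.2))
E
```

```text
scene dark_die 0.78 2024 1956 (array([ 515.6, -101.8]), 59.6, 15.5)
scene bright_die 0.6 1675 1586 (array([488.2, 177.3]), 60.4, 15.8)
scene spacer 0.7 801 486 (array([ 581.8, -333.1]), 29.5, 30.0)
scene hub 0.92 543 126 (array([ 429.5, -331.7]), 14.4, 38.3)
scene green_jar 0.57 820 362 (array([581.5, 367.9]), 26.5, 66.6)
scene red_jar 0.65 646 274 (array([422.8, 348. ]), 26.3, 66.6)
scene white_jar 0.81 929 541 (array([632.2, -96.3]), 25.7, 69.4)
scene beaker 0.96 928 271 (array([622.7,  38.5]), 29.5, 61.9)
side dark_die 0.69 1261 1091 (array([ 513.4, -100.6]), 60.1, 13.7)
side bright_die 0.73 2083 1937 (array([486.5, 177.7]), 59.8, 13.9)
side spacer 0.62 295 103 (array([ 578.1, -328.9]), 27.3, 28.0)
side hub 0.56 316 53 (array([ 426.1, -330.4]), 13.8, 36.3)
side green_jar 0.84 1217 540 (array([579.1, 370.5]), 26.6, 64.8)
side red_jar 0.58 1477 734 (array([419.1, 349.4]), 26.6, 65.0)
side white_jar 0.88 575 201 (array([627.7, -93.9]), 26.4, 67.1)
side beaker 0.55 268 60 (array([619.6,  39.9]), 28.2, 59.5)
2.5667 [0.39073957 0.28863551 0.22652195] [[0.996, 0.094, -0.0], [0.094, -0.996, -0.0], [-0.0, 0.0, -1.0]] [ 1.04209897e+00  4.30476585e-02 -3.91746928e-01 -1.32409020e-06
 -1.13609504e+00  6.23016636e-01]
[0.1297 0.6387 0.0266]
```

>>> {"api": "step_arm", "payload": {"steps": [1,0.06,0.325,0,0,0,0,1,0.06,0.325,0,0,0,0,1,0.06,0.325,0,0,0,0,1,0.06,0.325,0,0,0,0,1,0.06,0.325,0,0,0,0,1,0.06,0.325,0,0,0,0,1,0.06,0.325,0,0,0,0,1,0.06,0.325,0,0,0,0]}}

```text
time_s: 3.23
tcp_pos: [0.4813, -0.0316, 0.2269]
orientation: [[0.996, 0.094, 0.001], [0.094, -0.996, 0.0], [0.001, -0.0, -1.0]]
force: [1.8, 0.8, -0.1]
width: 0.0879
grip_force: 0.0
```

>>> {"api": "step_arm", "payload": {"steps": [1,0.07,0.314,0.06,0,0,0,1,0.07,0.314,0.06,0,0,0,1,0.07,0.314,0.06,0,0,0,1,0.07,0.314,0.06,0,0,0,1,0.07,0.314,0.06,0,0,0,1,0.07,0.314,0.06,0,0,0,1,0.07,0.314,0.06,0,0,0,1,0.07,0.314,0.06,0,0,0]}}

```text
time_s: 3.9
tcp_pos: [0.5805, -0.3382, 0.1655]
orientation: [[0.996, 0.093, -0.001], [0.093, -0.996, -0.0], [-0.001, -0.0, -1.0]]
force: [2.0, -0.6, 0.7]
width: 0.0876
grip_force: 0.0
```

Run:
```python
from h import *
im,d,k=look('wrist','w1')
s,p,q=pts('wrist','spacer',d,k,.025,.035);print(s,len(p),len(q));c=circ(q);print(c)
s=env.sense();print(s['time_s'],s['tcp_pos'],np.round(s['orientation'],3).tolist())
print(delta(c[0][0]/1e3,c[0][1]/1e3,.006))
```

```text
0.62 3266 2554
(array([ 580.5, -340.8]), 29.6, 28.1)
4.0 [ 0.58004327 -0.33974089  0.16342304] [[0.996, 0.09, -0.004], [0.09, -0.996, 0.0], [-0.004, -0.001, -1.0]]
[0.0009 0.0012 0.1574]
```

View pics/w1.png

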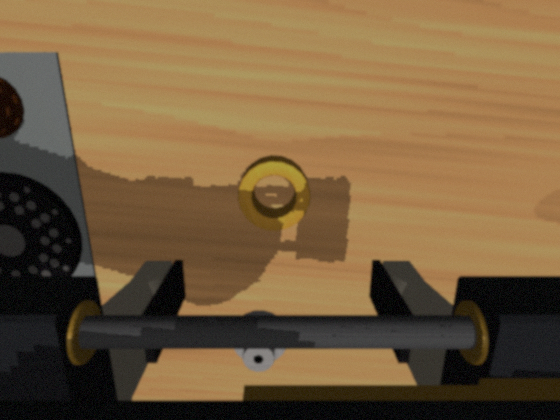

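The wrist view shows the ring at px (274,192), roughly centred between the fingers, and the hub partly hidden below. The arm was still settling, so I measure again with it at rest.

Run:
```python
from h import *
for i in range(2):
  im,d,k=look('wrist')
  s,p,q=pts('wrist','spacer',d,k,.024,.036);c=circ(q);print(len(q),c,k['eye'])
s,p,q=pts('wrist','hub',d,k,.033,.043);print('hub',s,len(p),len(q),circ(q) if len(q)>5 else '')
s=env.sense();print(s['time_s'],s['tcp_pos'],np.round(s['orientation'],3).tolist())
print(delta(c[0][0]/1e3,c[0][1]/1e3,.006))
```

```text
2725 (array([ 580. , -334.3]), 29.6, 31.2) [ 0.66361901 -0.33082739  0.32258408]
2664 (array([ 580.8, -335.3]), 29.4, 31.2) [ 0.6635036  -0.32829704  0.32448608]
hub 0.85 843 598 (array([ 427., -335.]), 14.4, 39.2)
4.25 [ 0.58032211 -0.33458983  0.16710256] [[0.995, 0.095, 0.001], [0.095, -0.995, -0.0], [0.001, 0.0, -1.0]]
[0.0003 0.0007 0.1611]
```

>>> {"api": "step_arm", "payload": {"steps": [1,0,0,0.04,0,0,0,1,0,0,0.08,0,0,0,1,0,0,0.12,0,0,0,1,0,0,0.14,0,0,0,1,0,0,0.153,0,0,0,1,0,0,0.16,0,0,0,1,0,0,0.16,0,0,0,1,0,0,0.16,0,0,0]}}

```text
time_s: 4.92
tcp_pos: [0.5815, -0.3353, 0.0081]
orientation: [[0.995, 0.095, 0.002], [0.095, -0.995, -0.001], [0.002, 0.001, -1.0]]
force: [1.0, -0.5, 1.7]
width: 0.0878
grip_force: 0.0
```

>>> {"api": "step_arm", "payload": {"steps": [0.4,0,0,0,0,0,0,0.4,0,0,0,0,0,0,0.4,0,0,0,0,0,0,0.4,0,0,0,0,0,0,0.4,0,0,0,0,0,0,0.4,0,0,0,0,0,0,0.4,0,0,0,0,0,0,0.4,0,0,0,0,0,0], "force": 25}}

```text
time_s: 5.58
tcp_pos: [0.5805, -0.3355, 0.0071]
orientation: [[0.996, 0.094, 0.0], [0.094, -0.996, -0.0], [0.0, 0.0, -1.0]]
force: [-1.1, 0.7, 4.6]
width: 0.06
grip_force: 25.0
```

>>> {"api": "step_arm", "payload": {"steps": [0.4,0,0,-0.03,0,0,0,0.4,0,0,-0.07,0,0,0,0.4,0,0,-0.11,0,0,0,0.4,-0.004,-0.022,-0.14,0,0,0,0.4,-0.011,-0.06,-0.14,0,0,0,0.4,-0.018,-0.1,-0.14,0,0,0,0.4,-0.025,-0.139,-0.14,0,0,0,0.4,-0.031,-0.17,-0.14,0,0,0]}}

```text
time_s: 6.25
tcp_pos: [0.5318, -0.167, 0.1461]
orientation: [[0.996, 0.094, -0.001], [0.094, -0.996, 0.001], [-0.001, -0.001, -1.0]]
force: [-0.1, -0.1, -1.9]
width: 0.06
grip_force: 25.0
```

Run:
```python
from h import *
look('wrist')
im,d,k=look('wrist','w2')
for t,r in dict(dark_die=(.008,.022),spacer=(.12,.2)).items():
  o=pts('wrist',t,d,k,*r)
  if o: print(t,o[0],len(o[1]),len(o[2]),circ(o[2]) if len(o[2])>9 else np.median(o[1],0))
s=env.sense();print(s['time_s'],s['tcp_pos'],s['width'],s['force'])
print(delta(.5145,-.1012,.12))
```

```text
dark_die 0.62 13658 13515 (array([ 515.6, -106.4]), 59.2, 15.8)
spacer 0.91 10196 10179 (array([ 531.6, -166.4]), 29.9, 169.1)
6.45 [ 0.53323096 -0.16811087  0.14657701] 0.05974683913994837 [ 1.11243424 -0.97964451 -1.01006426]
[-0.0122 -0.0684  0.0266]
```

View pics/w2.png

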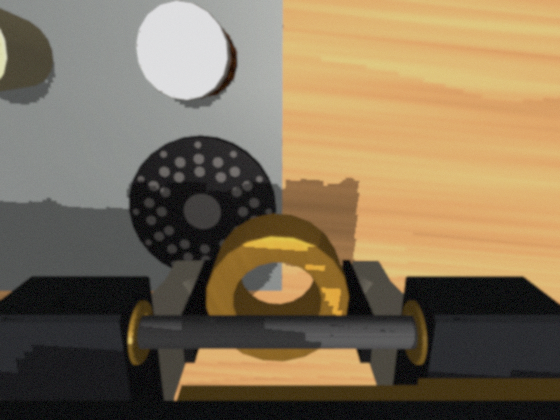

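The ring is held level between the pads (px 278,285), with the dark die at (202,210) partly hidden behind it. Next I hover over the die.

>>> {"api": "step_arm", "payload": {"steps": [0.4,-0.006,-0.035,0,0,0,0,0.4,-0.0115,-0.0675,0.02,0,0,0,0.4,-0.0115,-0.0675,0.06,0,0,0,0.4,-0.0115,-0.0675,0.06,0,0,0,0.4,-0.0115,-0.0675,0.06,0,0,0]}}

```text
time_s: 6.87
tcp_pos: [0.5143, -0.1037, 0.0849]
orientation: [[0.996, 0.094, -0.005], [0.094, -0.996, -0.001], [-0.005, 0.001, -1.0]]
force: [0.2, 0.2, -1.5]
width: 0.0603
grip_force: 25.0
```

```bash
cat >> h.py <<'E'
def arc(q,r,cond):  # fixed-radius circle through hull points that satisfy cond
    from scipy.optimize import least_squares
    h=cv2.convexHull((q[:,:2]*1e3).astype(np.float32))[:,0];c0=h.mean(0);h=h[cond(h)]
    f=least_squares(lambda c:np.linalg.norm(h-c,axis=1)-r,c0,loss='soft_l1')
    return np.round(f.x,1),len(h),round(float(np.abs(f.fun).mean()),2)
E
python3 - <<'E'
from h import *
im,d,k=look('wrist','w3')
for i in range(3):
  im,d,k=look('wrist')
  o=pts('wrist','dark_die',d,k,.008,.022);print('die',len(o[2]),np.median(o[2][:,2]),arc(o[2],59.7,lambda h:h[:,0]>520),arc(o[2],59.7,lambda h:h[:,0]>530))
  o=pts('wrist','spacer',d,k,.06,.15);print('sp',circ(o[2]),env.sense()['tcp_pos'])
for c in ['scene','side']:
  im,d,k=look(c); o=pts(c,'spacer',d,k,.08,.15);
  if o and len(o[2])>20: q=o[2];q=q[q[:,2]>np.percentile(q[:,2],95)-.006];print(c,len(q),circ(q))
E
```

```text
die 17070 0.016508772444680117 (array([ 514.8, -104.2]), 39, 0.14) (array([ 514.8, -104.2]), 36, 0.14)
sp (array([ 516.8, -104.5]), 29.7, 110.1) [ 0.51708955 -0.10372427  0.08797773]
die 16593 0.015529264592136965 (array([ 513.5, -104.2]), 41, 0.15) (array([ 513.6, -104.1]), 38, 0.14)
sp (array([ 516.8, -104.3]), 29.8, 110.6) [ 0.51639266 -0.10340388  0.08757801]
die 16977 0.015383022439865168 (array([ 513.6, -104.2]), 36, 0.1) (array([ 513.6, -104.3]), 35, 0.1)
sp (array([ 516.3, -104. ]), 29.6, 110.1) [ 0.51589612 -0.10315278  0.08707405]
scene 311 (array([520.9, -99.8]), 27.5, 110.0)
side 123 (array([ 511.9, -100.3]), 27.0, 107.6)
```

View pics/w3.png

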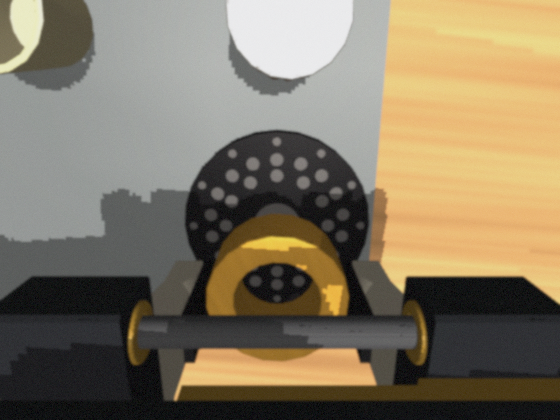

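Ring px (277,290) and die px (277,215) share a centre line, and the ring sits about 2.5 mm too far in x. I correct that and lower almost to contact.

>>> {"api": "step_arm", "payload": {"steps": [0.4,-0.0025,0,0.02,0,0,0,0.4,-0.0025,0,0.04,0,0,0,0.4,-0.0025,0,0.052,0,0,0,0.4,-0.0025,0,0.059,0,0,0,0.4,-0.0025,0,0.061,0,0,0,0.4,-0.0025,0,0.061,0,0,0]}}

```text
time_s: 8.07
tcp_pos: [0.5132, -0.1032, 0.0253]
orientation: [[0.996, 0.094, -0.001], [0.094, -0.996, -0.0], [-0.001, 0.0, -1.0]]
force: [-0.2, 0.3, -1.8]
width: 0.0603
grip_force: 25.0
```

Run:
```python
from h import *
for i in range(3):
  im,d,k=look('wrist')
  o=pts('wrist','dark_die',d,k,.008,.022);print('die',len(o[2]),np.median(o[2][:,2]),arc(o[2],59.7,lambda h:h[:,0]>530))
  o=pts('wrist','spacer',d,k,.035,.06);print('sp',circ(o[2]),env.sense()['tcp_pos'])
for c in ['scene','side']:
  im,d,k=look(c); o=pts(c,'spacer',d,k,.04,.06);
  if o: print(c,len(o[2]),circ(o[2]))
print(env.sense()['force'])
```

```text
die 21153 0.01616108543547115 (array([ 514.2, -104.2]), 43, 0.12)
sp (array([ 513.6, -104. ]), 29.7, 48.9) [ 0.51388773 -0.10306712  0.02637284]
die 20855 0.01560126198519482 (array([ 513.8, -104.1]), 42, 0.09)
sp (array([ 513.6, -103.7]), 30.0, 49.4) [ 0.51367373 -0.1030788   0.02625843]
die 21021 0.015453664582542659 (array([ 513.8, -104.2]), 36, 0.11)
sp (array([ 513.3, -103.9]), 30.1, 49.1) [ 0.51338296 -0.1031484   0.0259192 ]
scene 302 (array([518.9, -99.8]), 27.0, 48.5)
side 116 (array([ 507.7, -101.2]), 26.1, 46.4)
[ 0.38759409 -0.3515165  -2.72371255]
```

>>> {"api": "step_arm", "payload": {"steps": [0.4,0,0,0.002,0,0,0,0.4,0,0,0.0035,0,0,0,0.4,0,0,0.0035,0,0,0]}}

```text
time_s: 8.97
tcp_pos: [0.5132, -0.1032, 0.0221]
orientation: [[0.996, 0.094, -0.0], [0.094, -0.996, -0.0], [-0.0, 0.0, -1.0]]
force: [-1.0, -0.4, 0.9]
width: 0.0601
grip_force: 25.0
```

>>> {"api": "step_arm", "payload": {"steps": [1,0,0,0,0,0,0,1,0,0,0,0,0,0,1,0,0,0,0,0,0,1,0,0,0,0,0,0,1,0,0,-0.02,0,0,0,1,0,0,-0.06,0,0,0,1,0,0,-0.1,0,0,0,1,0,0,-0.14,0,0,0]}}

```text
time_s: 9.63
tcp_pos: [0.5126, -0.1033, 0.1635]
orientation: [[0.996, 0.094, -0.001], [0.094, -0.996, -0.0], [-0.001, 0.0, -1.0]]
force: [2.1, -0.1, 0.3]
width: 0.0876
grip_force: 0.0
```

Run:
```python
from h import *
for i in range(2):
  im,d,k=look('wrist')
  o=pts('wrist','dark_die',d,k,.008,.022);print('die',len(o[2]),np.median(o[2][:,2]),arc(o[2],59.7,lambda h:h[:,0]>530))
  o=pts('wrist','spacer',d,k,.035,.055);print('sp',circ(o[2]),env.sense()['tcp_pos'])
print(delta(.4275,-.3325,.165),env.sense()['time_s'])
```

```text
Traceback (most recent call last):
TypeError: 'NoneType' object is not subscriptable
```

>>> {"api": "step_arm", "payload": {"steps": [1,-0.107,0.22,0,0,0,0,1,-0.107,0.22,0,0,0,0,1,-0.107,0.22,0,0,0,0,1,-0.107,0.22,0,0,0,0,1,-0.107,0.22,0,0,0,0,1,-0.107,0.22,0,0,0,0,1,-0.107,0.22,0,0,0,0,1,-0.107,0.22,0,0,0,0]}}

```text
time_s: 10.4
tcp_pos: [0.4262, -0.334, 0.1617]
orientation: [[0.996, 0.09, -0.0], [0.09, -0.996, 0.0], [-0.0, -0.0, -1.0]]
force: [0.3, -0.5, -0.2]
width: 0.0874
grip_force: 0.0
```

Run:
```python
from h import *
for i in range(3):
  im,d,k=look('wrist','w4%d'%i)
  o=pts('wrist','hub',d,k,.033,.045);
  if o: print(o[0],len(o[1]),len(o[2]),circ(o[2]))
  o=pts('wrist','hub',d,k,.008,.018);
  if o: print('flange',circ(o[2]))
s=env.sense();print(s['tcp_pos'],s['time_s'])
```

```text
0.58 3261 1098 (array([ 427.1, -334.7]), 14.8, 38.6)
flange (array([ 427.4, -334.9]), 27.4, 12.6)
0.67 3280 1084 (array([ 426.9, -335.6]), 14.7, 38.5)
flange (array([ 426.9, -335.6]), 27.6, 12.6)
0.59 1570 555 (array([ 512.3, -108.1]), 27.1, 38.2)
flange (array([ 512.7, -105.2]), 29.0, 17.2)
[ 0.42779487 -0.33157884  0.16217048] 10.85
```

View pics/w42.png

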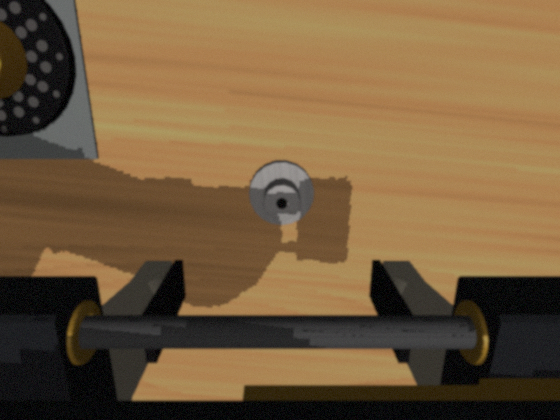

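The hub stands boss up at px (281,195), and the two close measurements agree. I descend to take it by the boss with the fingertips just above the flange.

>>> {"api": "step_arm", "payload": {"steps": [1,0,0.0025,0.04,0,0,0,1,0,0.0025,0.08,0,0,0,1,0,0.0025,0.11,0,0,0,1,0,0.0025,0.13,0,0,0,1,0,0.0025,0.14,0,0,0,1,0,0.0025,0.145,0,0,0,1,0,0.0025,0.145,0,0,0,1,0,0.0025,0.145,0,0,0]}}

```text
time_s: 11.52
tcp_pos: [0.4285, -0.335, 0.0181]
orientation: [[0.996, 0.095, 0.001], [0.095, -0.996, -0.001], [0.001, 0.001, -1.0]]
force: [0.4, 0.1, -0.0]
width: 0.0878
grip_force: 0.0
```

>>> {"api": "step_arm", "payload": {"steps": [0.1,0,0,0,0,0,0,0.1,0,0,0,0,0,0,0.1,0,0,0,0,0,0,0.1,0,0,0,0,0,0,0.1,0,0,0,0,0,0,0.1,0,0,0,0,0,0,0.1,0,0,0,0,0,0,0.1,0,0,0,0,0,0], "force": 25}}

```text
time_s: 12.18
tcp_pos: [0.4275, -0.3347, 0.0171]
orientation: [[0.996, 0.094, -0.0], [0.094, -0.996, 0.0], [-0.0, -0.0, -1.0]]
force: [-0.4, 0.0, -0.3]
width: 0.04
grip_force: 0.0
```

>>> {"api": "step_arm", "payload": {"steps": [0.1,0,0,0,0,0,0,0.1,0,0,0,0,0,0,0.1,0,0,0,0,0,0]}}

```text
time_s: 12.43
tcp_pos: [0.4275, -0.3348, 0.017]
orientation: [[0.996, 0.094, -0.0], [0.094, -0.996, 0.0], [-0.0, -0.0, -1.0]]
force: [0.3, 0.4, 0.0]
width: 0.0294
grip_force: 25.0
```

>>> {"api": "step_arm", "payload": {"steps": [0.1,0,0,-0.03,0,0,0,0.1,0,0,-0.07,0,0,0,0.1,0,0,-0.1,0,0,0,0.1,0.015,-0.03,-0.11,0,0,0,0.1,0.032,-0.065,-0.11,0,0,0,0.1,0.049,-0.1,-0.11,0,0,0,0.1,0.066,-0.135,-0.11,0,0,0,0.1,0.08,-0.165,-0.11,0,0,0]}}

```text
time_s: 13.1
tcp_pos: [0.4918, -0.1609, 0.127]
orientation: [[0.996, 0.094, 0.0], [0.094, -0.996, 0.0], [0.0, -0.0, -1.0]]
force: [0.3, -0.7, -2.4]
width: 0.0294
grip_force: 25.0
```

>>> {"api": "step_arm", "payload": {"steps": [0.1,0.014,-0.03,0,0,0,0,0.1,0.027,-0.0575,0,0,0,0,0.1,0.027,-0.0575,0.02,0,0,0,0.1,0.027,-0.0575,0.038,0,0,0,0.1,0.027,-0.0575,0.038,0,0,0,0.1,0.027,-0.0575,0.038,0,0,0]}}

```text
time_s: 13.6
tcp_pos: [0.5121, -0.1032, 0.0882]
orientation: [[0.996, 0.094, -0.003], [0.094, -0.996, -0.001], [-0.003, 0.0, -1.0]]
force: [0.2, -0.3, -1.5]
width: 0.0297
grip_force: 25.0
```

Run:
```python
from h import *
for i in range(3):
  im,d,k=look('wrist','w5%d'%i)
  o=pts('wrist','dark_die',d,k,.008,.022);print('die',len(o[2]),np.median(o[2][:,2]),arc(o[2],59.7,lambda h:h[:,0]>530)) if o else 0
  o=pts('wrist','spacer',d,k,.036,.053);print('sp',len(o[2]),arc(o[2],29.7,lambda h:h[:,0]>522)) if o else 0
  o=pts('wrist','hub',d,k,.07,.1);
  if o: print('hubtop',len(o[2]),[ (lo,len(q),circ(q)) for lo in np.arange(.066,.1,.004) for q in [o[1][(o[1][:,2]>lo)&(o[1][:,2]<lo+.004)]] if len(q)>150])
  print(env.sense()['tcp_pos'])
```

```text
die 13346 0.016613042336969364 (array([ 514.8, -104.5]), 38, 0.13)
sp 2403 (array([ 514.1, -104.1]), 23, 0.09)
[ 0.51374883 -0.10351556  0.09010041]
die 12895 0.015519683510074128 (array([ 513.7, -104.1]), 41, 0.1)
sp 2035 (array([ 512.9, -103.8]), 27, 0.14)
hubtop 4281 [(np.float64(0.07400000000000001), 151, (array([ 513.7, -104.1]), 27.0, 76.5)), (np.float64(0.07800000000000001), 252, (array([ 513.6, -104.2]), 27.3, 80.1)), (np.float64(0.08200000000000002), 2499, (array([ 513.4, -104.2]), 27.3, 85.3)), (np.float64(0.08600000000000002), 832, (array([ 518.7, -102.9]), 22.8, 86.3)), (np.float64(0.09000000000000002), 218, (array([ 513.2, -104.4]), 14.7, 92.2)), (np.float64(0.09400000000000003), 205, (array([ 513.2, -104.2]), 14.6, 96.1)), (np.float64(0.09800000000000003), 236, (array([ 513.3, -104.3]), 14.6, 100.0))]
[ 0.51343251 -0.10338417  0.08968448]
die 13097 0.015438753417366252 (array([ 513.6, -104.3]), 46, 0.11)
sp 2155 (array([ 512.9, -103.8]), 27, 0.09)
hubtop 4408 [(np.float64(0.07400000000000001), 217, (array([ 512.6, -104.1]), 27.7, 76.2)), (np.float64(0.07800000000000001), 247, (array([ 513. , -104.2]), 27.5, 79.8)), (np.float64(0.08200000000000002), 3027, (array([ 512.8, -104.1]), 27.6, 84.9)), (np.float64(0.08600000000000002), 327, (array([ 520.3, -103.4]), 21.8, 86.7)), (np.float64(0.09000000000000002), 214, (array([ 512.7, -103.1]), 16.1, 92.0)), (np.float64(0.09400000000000003), 241, (array([ 515. , -107.8]), 18.0, 95.9)), (np.float64(0.09800000000000003), 239, (array([ 513., -104.]), 14.6, 100.2))]
[ 0.51320446 -0.10323224  0.08921716]
```

View pics/w52.png

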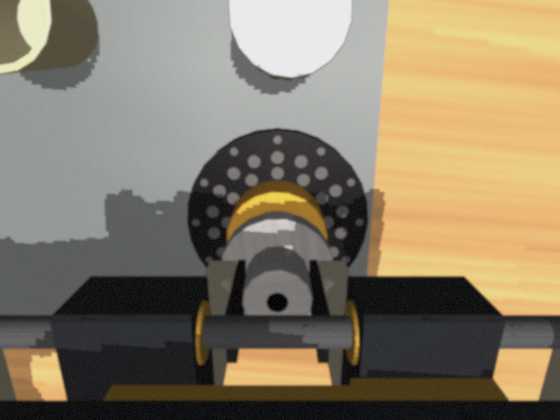

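Hub (px 277,250) and ring (277,215) are concentric to within 1 mm. I lower straight down.

>>> {"api": "step_arm", "payload": {"steps": [0.1,0,0,0.012,0,0,0,0.1,0,0,0.02,0,0,0,0.1,0,0,0.024,0,0,0,0.1,0,0,0.0255,0,0,0,0.1,0,0,0.0255,0,0,0,0.1,0,0,0.0255,0,0,0]}}

```text
time_s: 14.7
tcp_pos: [0.5133, -0.1032, 0.0637]
orientation: [[0.996, 0.094, -0.0], [0.094, -0.996, -0.0], [-0.0, 0.0, -1.0]]
force: [-0.8, -0.7, -3.0]
width: 0.029
grip_force: 25.0
```

>>> {"api": "step_arm", "payload": {"steps": [0.1,0,0,0.001,0,0,0,0.1,0,0,0.001,0,0,0,0.1,0,0,0.001,0,0,0]}}

```text
time_s: 14.95
tcp_pos: [0.5133, -0.1032, 0.0628]
orientation: [[0.996, 0.094, 0.0], [0.094, -0.996, 0.0], [0.0, -0.0, -1.0]]
force: [-0.5, -0.2, -2.7]
width: 0.0292
grip_force: 25.0
```

>>> {"api": "step_arm", "payload": {"steps": [0.1,0,0,0.0008,0,0,0,0.1,0,0,0.0008,0,0,0,0.1,0,0,0.0008,0,0,0]}}

```text
time_s: 15.2
tcp_pos: [0.5134, -0.1032, 0.062]
orientation: [[0.996, 0.094, 0.001], [0.094, -0.996, -0.0], [0.001, 0.0, -1.0]]
force: [0.1, 0.0, -0.3]
width: 0.0294
grip_force: 25.0
```

>>> {"api": "step_arm", "payload": {"steps": [1,0,0,0,0,0,0,1,0,0,0,0,0,0,1,0,0,0,0,0,0,1,0,0,0,0,0,0,1,0,0,0,0,0,0,1,0,0,-0.02,0,0,0,1,0,0,-0.06,0,0,0,1,0,0,-0.1,0,0,0]}}

```text
time_s: 15.87
tcp_pos: [0.5119, -0.1034, 0.1618]
orientation: [[0.996, 0.094, -0.004], [0.094, -0.996, -0.001], [-0.004, 0.0, -1.0]]
force: [2.0, 1.3, 0.4]
width: 0.0771
grip_force: 0.0
```

Run:
```python
from h import *
look('wrist')
for i in range(2):
  im,d,k=look('wrist','w6')
  for t,r,rad in [('dark_die',(.008,.022),59.7),('spacer',(.036,.053),29.7),('hub',(.05,.063),27.7),('hub',(.076,.09),14.7)]:
    o=pts('wrist',t,d,k,*r)
    if o and len(o[2])>50: print(t,r,len(o[2]),circ(o[2]),arc(o[2],rad,lambda h:h[:,0]>515))
print(env.sense()['tcp_pos'])
```

```text
dark_die (0.008, 0.022) 9421 (array([ 514.2, -103.8]), 59.6, 12.8) (array([ 514.2, -103.8]), 34, 0.15)
spacer (0.036, 0.053) 404 (array([ 514.2, -103.3]), 28.9, 42.2) (array([ 513.3, -103.6]), 23, 0.21)
hub (0.05, 0.063) 2429 (array([ 512.9, -103.6]), 27.7, 54.7) (array([ 512.9, -103.4]), 29, 0.07)
hub (0.076, 0.09) 1353 (array([ 512.9, -103.5]), 14.8, 80.7) (array([ 513. , -103.5]), 17, 0.1)
dark_die (0.008, 0.022) 10092 (array([ 513.4, -104.4]), 59.6, 15.2) (array([ 513.3, -104.4]), 45, 0.14)
spacer (0.036, 0.053) 456 (array([ 513.6, -104.1]), 28.8, 44.4) (array([ 512.5, -104.1]), 31, 0.3)
hub (0.05, 0.063) 2613 (array([ 512.3, -104.2]), 27.7, 57.1) (array([ 512.3, -104.1]), 24, 0.14)
hub (0.076, 0.09) 1509 (array([ 512.3, -104.1]), 14.7, 83.1) (array([ 512.3, -104.1]), 19, 0.08)
[ 0.51267372 -0.10322925  0.16080542]
```

View pics/w6.png

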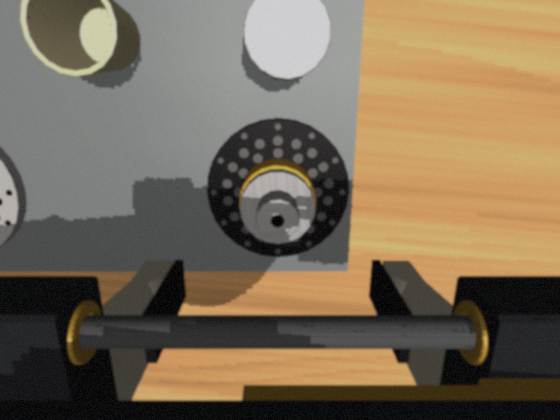

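The stack is concentric on the dark die (px 277,190) to about 1 mm. Next is the green jar.

>>> {"api": "step_arm", "payload": {"steps": [1,0.056,-0.232,0,0,0,0,1,0.056,-0.232,0,0,0,0,1,0.056,-0.232,0,0,0,0,1,0.056,-0.232,0,0,0,0,1,0.056,-0.232,0,0,0,0,1,0.056,-0.232,0,0,0,0,1,0.056,-0.232,0,0,0,0,1,0.056,-0.232,0,0,0,0]}}

```text
time_s: 17.08
tcp_pos: [0.5469, 0.1346, 0.1609]
orientation: [[0.995, 0.097, -0.001], [0.097, -0.995, -0.001], [-0.001, 0.001, -1.0]]
force: [0.3, -0.0, -0.7]
width: 0.087
grip_force: 0.0
```

>>> {"api": "step_arm", "payload": {"steps": [1,0.056,-0.232,0,0,0,0,1,0.056,-0.232,0,0,0,0,1,0.056,-0.232,0,0,0,0,1,0.056,-0.232,0,0,0,0,1,0.056,-0.232,0,0,0,0,1,0.056,-0.232,0,0,0,0,1,0.056,-0.232,0,0,0,0,1,0.056,-0.232,0,0,0,0]}}

```text
time_s: 17.75
tcp_pos: [0.5808, 0.3695, 0.1603]
orientation: [[0.995, 0.095, -0.002], [0.095, -0.995, -0.002], [-0.002, 0.001, -1.0]]
force: [-0.6, -0.1, -0.3]
width: 0.0878
grip_force: 0.0
```

Run:
```python
from h import *
look('wrist')
for i in range(2):
  im,d,k=look('wrist','w7')
  for t,r in [('green_jar',(.06,.073)),('bright_die',(.008,.022))]:
    o=pts('wrist',t,d,k,*r)
    if o and len(o[2])>50: print(t,o[0],len(o[2]),circ(o[2]))
s=env.sense();print(s['tcp_pos'],s['joints'],s['time_s'])
```

```text
green_jar 0.7 4206 (array([580.2, 366.4]), 26.5, 66.9)
bright_die 0.78 2877 (array([510.5, 177.4]), 42.1, 15.9)
green_jar 0.64 4165 (array([580.3, 367.2]), 26.6, 66.7)
bright_die 0.81 2847 (array([506.7, 176.8]), 44.1, 15.7)
[0.58125939 0.36821041 0.16224302] [ 8.47156851e-01  4.21345029e-01 -4.27143548e-02 -5.45806726e-06
 -1.10625877e+00  8.16636242e-01] 18.1
```

View pics/w7.png

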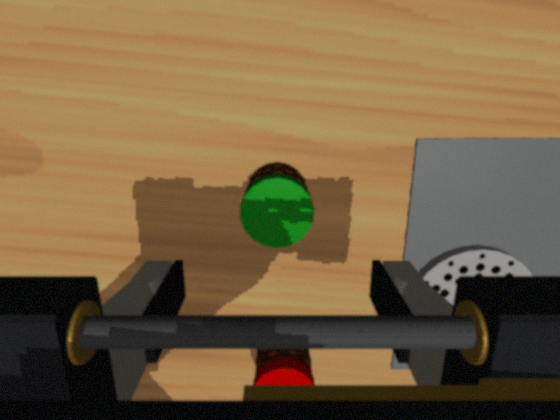

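The green jar is at px (277,212), centred between the fingers. I go down and grip the body below the lid.

>>> {"api": "step_arm", "payload": {"steps": [1,0,0,0.04,0,0,0,1,0,0,0.08,0,0,0,1,0,0,0.11,0,0,0,1,0,0,0.135,0,0,0,1,0,0,0.15,0,0,0,1,0,0,0.15,0,0,0,1,0,0,0.15,0,0,0,1,0,0,0.15,0,0,0]}}

```text
time_s: 18.77
tcp_pos: [0.5819, 0.3697, 0.0134]
orientation: [[0.996, 0.094, 0.002], [0.094, -0.996, 0.001], [0.002, -0.001, -1.0]]
force: [-0.0, 0.3, -0.4]
width: 0.0877
grip_force: 0.0
```

>>> {"api": "step_arm", "payload": {"steps": [0.4,0,0,0,0,0,0,0.4,0,0,0,0,0,0,0.4,0,0,0,0,0,0,0.4,0,0,0,0,0,0,0.4,0,0,0,0,0,0,0.4,0,0,0,0,0,0,0.4,0,0,0,0,0,0,0.4,0,0,0,0,0,0], "force": 15}}

```text
time_s: 19.43
tcp_pos: [0.5811, 0.3693, 0.012]
orientation: [[0.996, 0.094, 0.0], [0.094, -0.996, 0.0], [0.0, -0.0, -1.0]]
force: [-1.2, -0.6, 2.3]
width: 0.0529
grip_force: 15.0
```

>>> {"api": "step_arm", "payload": {"steps": [0.4,0,0,-0.03,0,0,0,0.4,0,0,-0.07,0,0,0,0.4,0,0,-0.1,0,0,0,0.4,-0.012,0.028,-0.12,0,0,0,0.4,-0.027,0.063,-0.13,0,0,0,0.4,-0.042,0.098,-0.13,0,0,0,0.4,-0.057,0.133,-0.13,0,0,0,0.4,-0.07,0.163,-0.13,0,0,0]}}

```text
time_s: 20.1
tcp_pos: [0.5253, 0.1984, 0.1418]
orientation: [[0.996, 0.094, -0.0], [0.094, -0.996, 0.0], [-0.0, -0.0, -1.0]]
force: [-0.5, -0.5, -1.5]
width: 0.0534
grip_force: 15.0
```

>>> {"api": "step_arm", "payload": {"steps": [0.4,-0.008,0.017,0,0,0,0,0.4,-0.008,0.017,0,0,0,0,0.4,-0.008,0.017,0,0,0,0,0.4,-0.008,0.017,0,0,0,0]}}

```text
time_s: 20.43
tcp_pos: [0.5206, 0.1831, 0.1419]
orientation: [[0.996, 0.094, 0.001], [0.094, -0.996, 0.0], [0.001, -0.0, -1.0]]
force: [0.9, 0.7, -0.8]
width: 0.0535
grip_force: 15.0
```

Run:
```python
from h import *
look('wrist')
for i in range(3):
  im,d,k=look('wrist','w8')
  o=pts('wrist','bright_die',d,k,.008,.022)
  if o: print('bright',o[0],len(o[2]),circ(o[2]),arc(o[2],59.7,lambda h:h[:,0]>500))
  for t in ['green_jar']:
    o=pts('wrist',t,d,k,.1,.3)
    if o and len(o[2])>50:
      q=o[2];q=q[q[:,2]>np.percentile(q[:,2],80)-.006];print(t,o[0],len(q),circ(q))
  for t,r in [('white_jar',(.062,.076)),('beaker',(.055,.07))]:
    o=pts('wrist',t,d,k,*r)
    if o and len(o[2])>50: print(t,o[0],len(o[2]),circ(o[2]))
  s=env.sense();print(s['tcp_pos'],s['time_s'],s['width'])
```

```text
bright 0.96 8186 (array([488.2, 174.7]), 58.8, 15.4) (array([487. , 174.5]), 34, 0.14)
green_jar 0.76 9234 (array([525.2, 184.5]), 27.1, 195.9)
beaker 0.85 2081 (array([620.5,  37.7]), 29.0, 62.6)
[0.52036507 0.18332431 0.1414029 ] 20.7333 0.053495139806500544
bright 0.93 8178 (array([488.4, 174.6]), 58.7, 15.6) (array([487. , 174.3]), 36, 0.13)
green_jar 0.89 9011 (array([521.4, 182.6]), 25.4, 195.8)
beaker 0.94 2071 (array([620.2,  37.8]), 28.8, 62.8)
[0.52027828 0.18288641 0.14167197] 20.9833 0.05354757873387065
bright 0.8 8266 (array([488.4, 174.7]), 58.7, 15.6) (array([487.1, 174.3]), 29, 0.11)
green_jar 0.96 9392 (array([525.4, 182.5]), 28.5, 196.1)
beaker 0.65 2130 (array([620.2,  38. ]), 28.7, 62.7)
[0.52030479 0.18276423 0.14178347] 21.2333 0.053267310979545464
```

View pics/w8.png

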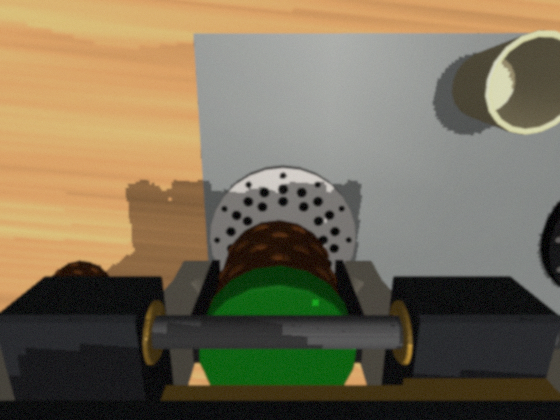

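The green jar is held upright. The bright die at px (283,225) measures 280 mm from the dark one, as it should. I move 116 mm behind it and lower.

>>> {"api": "step_arm", "payload": {"steps": [0.4,0.035,0.002,0,0,0,0,0.4,0.07,0.0045,0,0,0,0,0.4,0.083,0.0045,0.02,0,0,0,0.4,0.083,0.0045,0.05,0,0,0,0.4,0.083,0.0045,0.08,0,0,0,0.4,0.083,0.0045,0.1,0,0,0,0.4,0.083,0.0045,0.115,0,0,0,0.4,0.083,0.0045,0.122,0,0,0]}}

```text
time_s: 21.9
tcp_pos: [0.6021, 0.1852, 0.0171]
orientation: [[0.996, 0.094, -0.003], [0.094, -0.996, -0.002], [-0.003, 0.002, -1.0]]
force: [-1.0, -0.6, -0.9]
width: 0.0533
grip_force: 15.0
```

>>> {"api": "step_arm", "payload": {"steps": [0.4,0,0,0,0,0,0,0.4,0,0,0.002,0,0,0,0.4,0,0,0.003,0,0,0,0.4,0,0,0.003,0,0,0]}}

```text
time_s: 22.23
tcp_pos: [0.604, 0.1865, 0.0179]
orientation: [[0.996, 0.094, 0.002], [0.094, -0.996, 0.001], [0.002, -0.001, -1.0]]
force: [0.2, -0.5, -0.7]
width: 0.0535
grip_force: 15.0
```

>>> {"api": "step_arm", "payload": {"steps": [0.4,0,0,0.001,0,0,0,0.4,0,0,0.0015,0,0,0,0.4,0,0,0.0015,0,0,0,0.4,0,0,0.0015,0,0,0,0.4,0,0,0.0015,0,0,0]}}

```text
time_s: 22.65
tcp_pos: [0.6034, 0.1861, 0.0155]
orientation: [[0.996, 0.094, 0.0], [0.094, -0.996, 0.0], [0.0, -0.0, -1.0]]
force: [-0.2, -0.5, -1.3]
width: 0.0533
grip_force: 15.0
```

>>> {"api": "step_arm", "payload": {"steps": [0.4,0,0,0.0007,0,0,0,0.4,0,0,0.0007,0,0,0,0.4,0,0,0.0007,0,0,0]}}

```text
time_s: 22.9
tcp_pos: [0.6035, 0.1862, 0.015]
orientation: [[0.996, 0.094, 0.0], [0.094, -0.996, 0.0], [0.0, -0.0, -1.0]]
force: [-1.8, -0.5, 3.4]
width: 0.0534
grip_force: 15.0
```

>>> {"api": "step_arm", "payload": {"steps": [1,0,0,0,0,0,0,1,0,0,0,0,0,0,1,0,0,0,0,0,0,1,0,0,0,0,0,0,1,0,0,-0.03,0,0,0,1,0,0,-0.07,0,0,0,1,0,0,-0.11,0,0,0,1,0,0,-0.15,0,0,0]}}

```text
time_s: 23.57
tcp_pos: [0.603, 0.1858, 0.1659]
orientation: [[0.996, 0.094, -0.001], [0.094, -0.996, -0.001], [-0.001, 0.001, -1.0]]
force: [1.5, 0.4, -0.2]
width: 0.0875
grip_force: 0.0
```

>>> {"api": "step_arm", "payload": {"steps": [1,-0.08,0,0,0,0,0,1,-0.08,0,0,0,0,0,1,-0.08,0,0,0,0,0,1,-0.08,0,0,0,0,0,1,-0.08,0,0,0,0,0]}}

```text
time_s: 23.98
tcp_pos: [0.5239, 0.1789, 0.1651]
orientation: [[0.996, 0.095, 0.001], [0.095, -0.996, 0.001], [0.001, -0.001, -1.0]]
force: [-0.0, 0.2, 0.1]
width: 0.0877
grip_force: 0.0
```

Run:
```python
from h import *
look('wrist')
for i in range(2):
  im,d,k=look('wrist','w9')
  for t,r in [('bright_die',(.008,.022)),('green_jar',(.062,.076)),('white_jar',(.062,.076)),('beaker',(.055,.07))]:
    o=pts('wrist',t,d,k,*r)
    if o and len(o[2])>50: print(t,o[0],len(o[2]),circ(o[2]))
s=env.sense();print(s['tcp_pos'],s['time_s'],s['width'])
print(delta(.4205,.3485,.165))
```

```text
bright_die 0.8 13484 (array([487. , 174.2]), 59.7, 15.3)
green_jar 0.58 5324 (array([602.1, 185.3]), 26.3, 69.1)
beaker 0.95 2683 (array([620.9,  36.2]), 29.7, 62.5)
bright_die 0.87 13603 (array([486.8, 174.3]), 59.8, 15.6)
green_jar 0.96 5483 (array([601.9, 185. ]), 26.6, 69.5)
beaker 0.86 2673 (array([620.9,  36.4]), 29.6, 62.7)
[0.52381073 0.17851225 0.16436595] 24.5333 0.08756628176801934
[-0.0869 -0.1789 -0.0006]
```

View pics/w9.png

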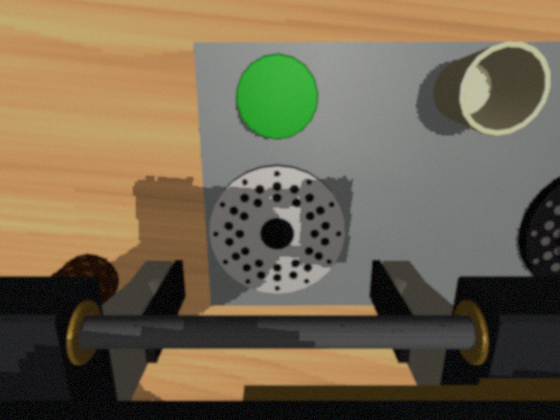

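The green jar (px 277,96) stands squarely behind the bright die (277,230), with a gap of about 29.5 mm. Next is the red jar.

>>> {"api": "step_arm", "payload": {"steps": [1,-0.087,-0.179,0,0,0,0,1,-0.087,-0.179,0,0,0,0,1,-0.087,-0.179,0,0,0,0,1,-0.087,-0.179,0,0,0,0,1,-0.087,-0.179,0,0,0,0,1,-0.087,-0.179,0,0,0,0,1,-0.087,-0.179,0,0,0,0,1,-0.087,-0.179,0,0,0,0]}}

```text
time_s: 25.2
tcp_pos: [0.4201, 0.3485, 0.1644]
orientation: [[0.995, 0.095, -0.0], [0.095, -0.995, -0.0], [-0.0, 0.0, -1.0]]
force: [0.7, 0.8, -0.8]
width: 0.0872
grip_force: 0.0
```

Run:
```python
from h import *
look('wrist')
for i in range(2):
  im,d,k=look('wrist','w10')
  for t,r in [('red_jar',(.06,.073))]:
    o=pts('wrist',t,d,k,*r)
    if o and len(o[2])>50: print(t,o[0],len(o[2]),circ(o[2]))
s=env.sense();print(s['tcp_pos'],s['time_s'])
```

```text
red_jar 0.62 4088 (array([420.2, 345.8]), 26.4, 66.5)
red_jar 0.59 4093 (array([419.9, 346. ]), 26.6, 66.5)
[0.42083593 0.34770943 0.16459785] 25.45
```

>>> {"api": "step_arm", "payload": {"steps": [1,-0.001,0.001,0.04,0,0,0,1,-0.001,0.001,0.08,0,0,0,1,-0.001,0.001,0.11,0,0,0,1,-0.001,0.001,0.135,0,0,0,1,-0.001,0.001,0.1525,0,0,0,1,-0.001,0.001,0.1525,0,0,0,1,-0.001,0.001,0.1525,0,0,0,1,-0.001,0.001,0.1525,0,0,0]}}

```text
time_s: 26.12
tcp_pos: [0.4202, 0.3479, 0.0132]
orientation: [[0.996, 0.094, 0.001], [0.094, -0.996, 0.001], [0.001, -0.001, -1.0]]
force: [0.5, 0.2, 1.3]
width: 0.0876
grip_force: 0.0
```

>>> {"api": "step_arm", "payload": {"steps": [0.4,0,0,0,0,0,0,0.4,0,0,0,0,0,0,0.4,0,0,0,0,0,0,0.4,0,0,0,0,0,0,0.4,0,0,0,0,0,0,0.4,0,0,0,0,0,0,0.4,0,0,0,0,0,0,0.4,0,0,0,0,0,0], "force": 15}}

```text
time_s: 26.78
tcp_pos: [0.4194, 0.3476, 0.0123]
orientation: [[0.996, 0.094, 0.0], [0.094, -0.996, 0.0], [0.0, -0.0, -1.0]]
force: [-1.1, -0.5, 3.7]
width: 0.0535
grip_force: 15.0
```

>>> {"api": "step_arm", "payload": {"steps": [0.4,0,0,-0.03,0,0,0,0.4,0,0,-0.07,0,0,0,0.4,0,0,-0.1,0,0,0,0.4,0.004,0.025,-0.12,0,0,0,0.4,0.01,0.063,-0.12,0,0,0,0.4,0.0164,0.103,-0.12,0,0,0,0.4,0.0228,0.143,-0.12,0,0,0,0.4,0.0292,0.183,-0.12,0,0,0]}}

```text
time_s: 27.45
tcp_pos: [0.4653, 0.1664, 0.132]
orientation: [[0.995, 0.095, -0.0], [0.095, -0.995, 0.0], [-0.0, -0.0, -1.0]]
force: [0.9, 0.4, -1.4]
width: 0.0532
grip_force: 15.0
```

>>> {"api": "step_arm", "payload": {"steps": [0.4,0.0063,0.04,0,0,0,0,0.4,0.0126,0.08,0,0,0,0,0.4,0.018,0.115,0,0,0,0,0.4,0.0215,0.135,0,0,0,0,0.4,0.0215,0.135,0.02,0,0,0,0.4,0.0215,0.135,0.04,0,0,0,0.4,0.0215,0.135,0.04,0,0,0,0.4,0.0215,0.135,0.04,0,0,0]}}

```text
time_s: 28.12
tcp_pos: [0.4988, 0.0351, 0.0913]
orientation: [[0.996, 0.094, -0.003], [0.094, -0.996, -0.001], [-0.003, 0.001, -1.0]]
force: [-0.1, 0.8, -0.7]
width: 0.0537
grip_force: 15.0
```

Run:
```python
from h import *
look('wrist')
for i in range(2):
  im,d,k=look('wrist','w11')
  for t,r in [('bright_die',(.008,.022)),('dark_die',(.008,.022)),('red_jar',(.05,.3))]:
    o=pts('wrist',t,d,k,*r)
    if o and len(o[2])>50:
      q=o[2]
      if t=='red_jar': q=q[q[:,2]>np.percentile(q[:,2],80)-.006]
      print(t,len(q),circ(q), arc(q,59.7,lambda h:h[:,0]>510))
s=env.sense();print(s['tcp_pos'],s['time_s'],s['width']);print(delta(.4999,.0359,.0155))
```

```text
bright_die 20811 (array([487.8, 173.7]), 59.3, 16.2) (array([487.7, 174.1]), 27, 0.21)
dark_die 11941 (array([518.5, -98. ]), 54.8, 16.1) (array([ 514.2, -102.9]), 36, 1.17)
red_jar 9706 (array([504.,  37.]), 27.3, 146.8) (array([469.7,  49.7]), 12, 2.31)
bright_die 20703 (array([487.2, 173.2]), 59.2, 15.4) (array([487. , 173.3]), 28, 0.45)
dark_die 11733 (array([517.6, -98.2]), 55.1, 15.5) (array([ 513.4, -103.3]), 30, 1.24)
red_jar 9408 (array([502.4,  35.6]), 25.6, 147.0) (array([465.8,  34.9]), 20, 2.33)
[0.49995841 0.03596706 0.09255016] 28.5667 0.05344579925111563
[-0.0001  0.0001  0.0771]
```

View pics/w11.png

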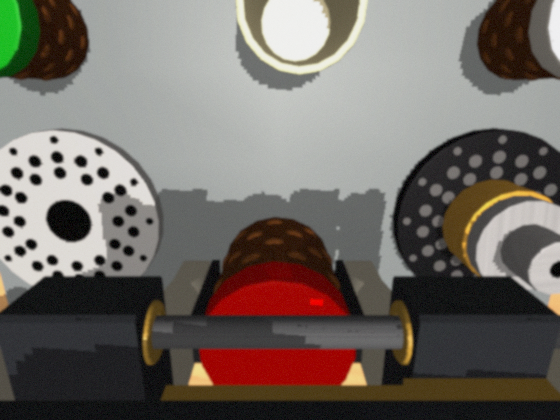

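The red jar hangs midway between the plates (bright die px 70,220; dark die px 480,220), clear of the beaker. I lower it.

>>> {"api": "step_arm", "payload": {"steps": [0.4,0,0,0.02,0,0,0,0.4,0,0,0.04,0,0,0,0.4,0,0,0.06,0,0,0,0.4,0,0,0.07,0,0,0,0.4,0,0,0.075,0,0,0,0.4,0,0,0.076,0,0,0,0.4,0,0,0.0765,0,0,0,0.4,0,0,0.0765,0,0,0]}}

```text
time_s: 29.23
tcp_pos: [0.5004, 0.036, 0.0162]
orientation: [[0.996, 0.094, 0.001], [0.094, -0.996, 0.0], [0.001, -0.0, -1.0]]
force: [-0.1, 0.5, -2.3]
width: 0.0532
grip_force: 15.0
```

>>> {"api": "step_arm", "payload": {"steps": [0.4,0,0,0.0003,0,0,0,0.4,0,0,0.0003,0,0,0,0.4,0,0,0.0003,0,0,0]}}

```text
time_s: 29.48
tcp_pos: [0.5, 0.0358, 0.0157]
orientation: [[0.996, 0.094, 0.001], [0.094, -0.996, 0.0], [0.001, -0.0, -1.0]]
force: [0.2, -0.5, -1.2]
width: 0.0533
grip_force: 15.0
```

>>> {"api": "step_arm", "payload": {"steps": [0.4,0,0,0.0006,0,0,0,0.4,0,0,0.0006,0,0,0,0.4,0,0,0.0006,0,0,0]}}

```text
time_s: 29.73
tcp_pos: [0.5002, 0.0359, 0.0152]
orientation: [[0.996, 0.094, 0.001], [0.094, -0.996, 0.0], [0.001, -0.0, -1.0]]
force: [-1.7, 0.4, 6.0]
width: 0.0535
grip_force: 15.0
```

>>> {"api": "step_arm", "payload": {"steps": [1,0,0,0,0,0,0,1,0,0,0,0,0,0,1,0,0,0,0,0,0,1,0,0,0,0,0,0,1,0,0,-0.03,0,0,0,1,0,0,-0.07,0,0,0,1,0,0,-0.11,0,0,0,1,0,0,-0.15,0,0,0]}}

```text
time_s: 30.4
tcp_pos: [0.4992, 0.0354, 0.1662]
orientation: [[0.996, 0.094, -0.001], [0.094, -0.996, -0.0], [-0.001, 0.0, -1.0]]
force: [1.7, -0.2, -0.8]
width: 0.0874
grip_force: 0.0
```

>>> {"api": "step_arm", "payload": {"steps": [1,-0.03,0,-0.06,0,0,0,1,-0.03,0,-0.06,0,0,0,1,-0.03,0,-0.06,0,0,0,1,-0.03,0,-0.06,0,0,0,1,-0.03,0,-0.06,0,0,0]}}

```text
time_s: 30.82
tcp_pos: [0.4695, 0.0328, 0.2241]
orientation: [[0.996, 0.094, -0.0], [0.094, -0.996, 0.0], [-0.0, -0.0, -1.0]]
force: [0.2, 0.0, -0.7]
width: 0.0876
grip_force: 0.0
```

Run:
```python
from h import *
look('wrist')
im,d,k=look('wrist','w12')
for t,r in [('bright_die',(.008,.022)),('dark_die',(.008,.022)),('red_jar',(.062,.076)),('green_jar',(.062,.076)),('white_jar',(.062,.076)),('beaker',(.055,.07)),('hub',(.076,.09))]:
    o=pts('wrist',t,d,k,*r)
    if o and len(o[2])>50: print(t,len(o[2]),circ(o[2]))
s=env.sense();print(s['tcp_pos'],s['time_s'])
```

```text
bright_die 11966 (array([486.7, 173.9]), 59.8, 15.2)
dark_die 7647 (array([ 513.4, -104.4]), 59.8, 15.4)
red_jar 3156 (array([500.1,  34.9]), 26.5, 69.2)
green_jar 2383 (array([600.4, 183.9]), 25.6, 68.9)
white_jar 2380 (array([627.4, -98.3]), 25.8, 69.1)
beaker 637 (array([619.2,  35.9]), 28.3, 63.0)
hub 1158 (array([ 512.1, -104. ]), 14.8, 83.2)
[0.46987256 0.03281498 0.22419261] 31.2667
```

View pics/w12.png

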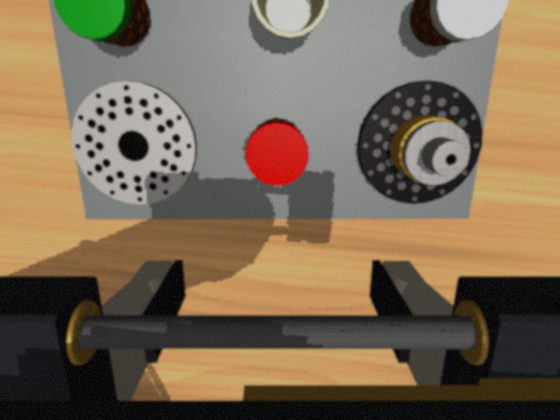

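The red jar (px 277,153) is at (500.1, 34.9), against a plate midpoint of (500.05, 34.75). The hub is within about 1 mm of the die centre, and the bystanders haven't moved. I hand the job in.

```bash
python3 -c "
from rig import env
print(env.job_done())"
```

```text
the job is handed in; nothing more can be done
None
```

The job is handed in at about 31 s: ring and hub are centred on the dark die to about 1 mm, the green jar is about 29.5 mm behind the bright die, the red jar is midway between the plates, and the white jar and beaker were left alone.

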